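Set the take-up winder back to its loading mark

ROBOT

A 6-joint arm with a two-finger parallel gripper is mounted at the origin on the work surface. World frame = base frame: x ahead of the robot, y to its left, z up, the work surface at z = 0. Lengths are in m, angles in degrees, forces in N, time in s.
With the tool pointing down it reaches from about 0.35 to 0.975 m from the base axis. Payload 4.9 kg.
Tool frame: the origin (TCP) lies between the finger pads; the fingertips stand 22 mm ahead of it and the grasp point (between the pads) lies 3 mm ahead of it; y points along the fingers, x is the direction in which the jaws open and shut, and the axes are right-handed (so a half turn about y gives the same grasp; the last joint's range is limited). The gripper opens to 85 mm and grips with 20 to 120 N. Pads are 22 mm wide; open, the fingers measure 114 mm over their backs; the gripper's body (76 mm by 85 mm) begins 54 mm behind the grasp point. The pads swing forward as they close: fully open they stand 13 mm farther back than shut.
Start: joints at [69.557, 3.019, 92.412, -0, 84.569, -6.818], TCP at [0.147, 0.607, 0.253] pointing down, gripper open.
Joint ranges: [-172.51, 172.51], [-57.92, 126.97], [3.15, 148.05], [-58.71, 238.71], [5.1, 150.11], [-179.66, 179.66]. Speed limits (degrees/s): [147.25, 147.25, 180, 180, 180, 180].

INTERFACE

Orientations are given as a 3x3 rotation matrix whose columns are the frame's x, y, z axes.
In Python, from plant import arm, eyes, hand_in gives the robot as it stands.
- The arm moves only by the tool apply_moves, never from a script. Its argument "deltas" is a list of rows, each an object with "delta_pos": the shift along the tool's x, y, z in m, a list of three; "spin": the turn about the tool's y in degrees. A call has exactly 8 rows; each row shifts and turns the pose as measured when the row begins, along the tool's axes as they then stand; what a row does not reach is not made up. A row lasts 1/8 s, in which the tool goes at most 62.5 mm and 10.7 degrees, less where a joint would pass 70% of its speed; a pose out of reach is approached as far as the arm can. A call with a gripper value outside its range is refused whole. "jaw" is the closure, from 0 (fully open) to 1 (shut), set as the call begins (left out, the last holds). The fingers move at their own pace and stop on an object; "squeeze" is the grip in N (left out, the last holds). Time passes only in rows, so rows that do not move let the fingers close, or fill a call up. It gives the time, the measured TCP pose, the force and the opening at its end, in the units of the state.
- arm.get_obs(): the state, without advancing time (a new reading comes with each control period).
- eyes.snapshot(name): name is "side" or "top" or "wrist"; returns the picture (420x560x3 uint8, blue, green, red); there is no depth.
- eyes.get_calibration(name): a dict with "intrinsics" (3x3 intrinsics, pixels), "xyz" and "orientation" of the camera in the world. Camera axes: x right, y up, looking along -z (the intrinsics and any distortion apply to the point x, -y, -z); pixel columns grow to the right and rows downward; lengths in m; the calibration is good to about 2 mm. A picture is of the moment at which its call begins: read the wrist's pose just before it. get_calibration takes no time and is no camera call; for the wrist camera it gives the pose at the moment of the call.
- hand_in(): hands the job in, once; it reports no verdict.
The state is a dict: "t": time; "joint_positions": joint angles; "joint_vel": joint speeds; "joint_efforts": joint torques, N m; "ee_pos": TCP position; "ee_rot": TCP orientation; "force": force on the tool from outside, world axes, zero at the start; "ft_torque": the same for the moment, N m; "finger_gap": finger opening in m.
Only numpy, scipy, OpenCV 4.12 (cv2) and the standard library are available. Lean on these libraries where they do the work, as an engineer would, in place of code of your own. Each camera call takes 0.05 s, during which the arm holds its last target. There are 200 camera calls.

TASK

The take-up winder with the orange reel has been wound on a few clicks too far. Free its red pawl by throwing the pawl's ball handle right over so that it stays lifted off the ratchet wheel, then turn the knob back (anticlockwise seen from above) until the white pointer on the reel lines up with the green mark. Let go and leave the pawl thrown off, ready for threading a fresh tape.

Things in the scene. Friction and masses are not known exactly. Their poses are not given: they have to be found in the camera images.
- orange_grip (a point): Middle of the black bar knob of the winder with the ORANGE reel (an equal one has a blue reel). Bar 56 x 14 x 30 mm (106 to 136 mm above the table); this point is on its vertical axis, 122 mm up. x: along the bar to its white-striped end, same way as the reel's white pointer; grip across, along y; z up. The toothed wheel (radius 57, 50 high) and reel (radius 89, 28 high) turn with it.
- orange_knob (a joint): Angle of that knob, rad: 0 with the white pointer at the green mark on the fixed base's rim, growing clockwise seen from above (winding on, clicking over 16 teeth). It starts 0.7 to 1.35 past the mark. With the pawl down it turns back one tooth (0.39) at most, then is blocked. Friction 0.06 N m; it stays where left.
- orange_ball (a point): Centre of the red 16 mm ball of its pawl handle, a 45 mm rod on a level pin 61 mm up. x: along the pin, level, away from the knob. Pawl down: ball 95 mm high, leaning 40 degrees; y is then about level and the way to push it; it is upright 29 mm further (106 high), past which it falls over and rests 58 mm from its start. Push under 1 N. Within 60 mm behind it (-y) all is below 30 mm.
- orange_pawl (a joint): Angle of that pawl, rad: 0 to 0.2 with its nose down on the teeth, 1.4 thrown right over (free, at its stop; nose and ball then below 106 mm). It stays on either side by its own weight.

How it is judged (in metres and radians):
On the way:
1. the pawl of the orange winder is thrown over, off the wheel (value of joint orange_pawl above 1 rad), for 0.2 s.
At the end, for the whole second after the job is handed in: The orange winder's white pointer is within 0.19 rad (11 degrees) of the green mark, the knob is at rest and released, and the pawl is still thrown over (more than 1.0 rad) (value of joint orange_knob between -0.19 and 0.19 rad and velocity of joint orange_knob between -0.05 and 0.05 rad/s and value of joint orange_pawl above 1 rad); the robot touches nothing.
It fails at once if the knob is forced back to the mark with the pawl still on the teeth (value of joint orange_knob below 0.22 rad and value of joint orange_pawl below 0.5 rad).
It also fails if it takes over 38 s, if anything falls off the work surface, if the arm or the gripper's body presses on something with over 40 N, if the wrist force passes 120 N, or if a joint passes its speed limit or range.

## Working session

There is one attempt and no reset: what is moved stays moved. The work goes in short steps, Python scripts to look and compute and a tool call to move; the robot and the scene stay as the last step left them, time stands still between calls to the robot, and variables do not carry over. Pictures are saved under pics/ and viewed, about 8 in all and at most 12, crops included, and the job is handed in when it is done.

Besides the shell and the picture viewer there is one more tool, called after "Call:" as name(argument=value, ...), one argument or row to a line, values as JSON. apply_moves: Moves the arm, as the interface text tells. Its arguments: {"type":"object","properties":{"deltas":{"type":"array","items":{"type":"object","properties":{"delta_pos":{"type":"array","items":{"type":"number"}},"spin":{"type":"number"}}}},"jaw":{"type":"number"},"squeeze":{"type":"number"}},"required":["deltas"]}

```bash
mkdir -p pics; ls; python3 - <<'E'
from plant import arm, eyes
import cv2,numpy as np
o=arm.get_obs();print(o['t'],o['ee_pos'],np.round(o['ee_rot'],3),o['finger_gap'])
for n in('side','top'):
    c=eyes.get_calibration(n);print(n,c)
    cv2.imwrite(f'pics/{n}0.png',eyes.snapshot(n))
E
```

```text
pics
0.0 [0.14699431 0.60685767 0.25207019] [[ 0.236 -0.001 -0.972]
 [ 0.972 -0.002  0.236]
 [-0.002 -1.     0.   ]] 0.08577707568211154
side {'intrinsics': array([[464.00319135,   0.        , 283.39665097],
       [  0.        , 464.00319135, 211.32039153],
       [  0.        ,   0.        ,   1.        ]]), 'xyz': array([ 0.23332117, -0.35972151,  0.7277759 ]), 'orientation': array([[ 0.7530772 ,  0.51393081, -0.41079173],
       [-0.65780865,  0.6002388 , -0.4549738 ],
       [ 0.01274808,  0.61285275,  0.79009429]])}
top {'intrinsics': array([[408.68750714,   0.        , 274.76881849],
       [  0.        , 408.68750714, 209.74239189],
       [  0.        ,   0.        ,   1.        ]]), 'xyz': array([0.40876186, 0.02250159, 0.82090704]), 'orientation': array([[ 1.15614067e-02,  9.70306251e-01, -2.41603213e-01],
       [-9.99933096e-01,  1.13082215e-02, -2.43455029e-03],
       [ 3.69843278e-04,  2.41615196e-01,  9.70372073e-01]])}
```

View pics/side0.png

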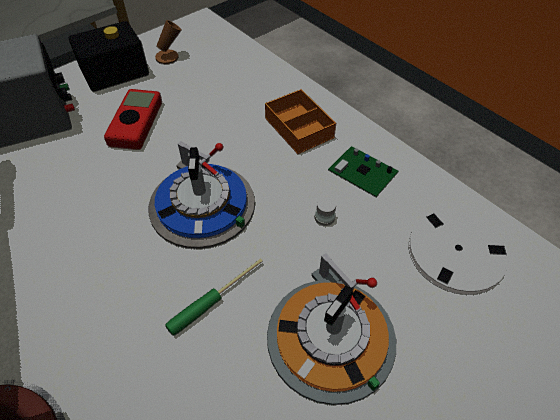

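View pics/top0.png

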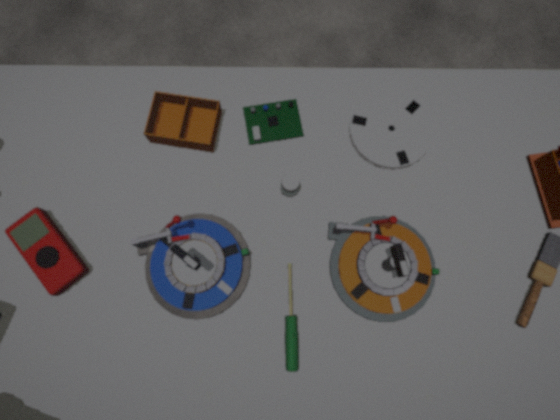

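The side view shows the orange winder around (335,335), with its ball near (372,282) and green mark near (375,383). In the top view it is around (385,265), with its ball near (390,222) and green mark at (436,271). I'll enlarge both.

```bash
python3 - <<'E'
import cv2,numpy as np
a=cv2.imread('pics/side0.png')[240:410,260:410];b=cv2.imread('pics/top0.png')[200:330,320:445]
a=cv2.resize(a,None,fx=3.5,fy=3.5,interpolation=2)[:595,:400] if 0 else cv2.resize(a,(450,510),interpolation=2)
b=cv2.resize(b,(350,364),interpolation=2)
b=cv2.convertScaleAbs(b,alpha=1.6)
out=np.zeros((510,800,3),np.uint8);out[:,:450]=a;out[:364,450:]=b
cv2.imwrite('pics/c1.png',out)
E
```

```text
(no output)
```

View pics/c1.png

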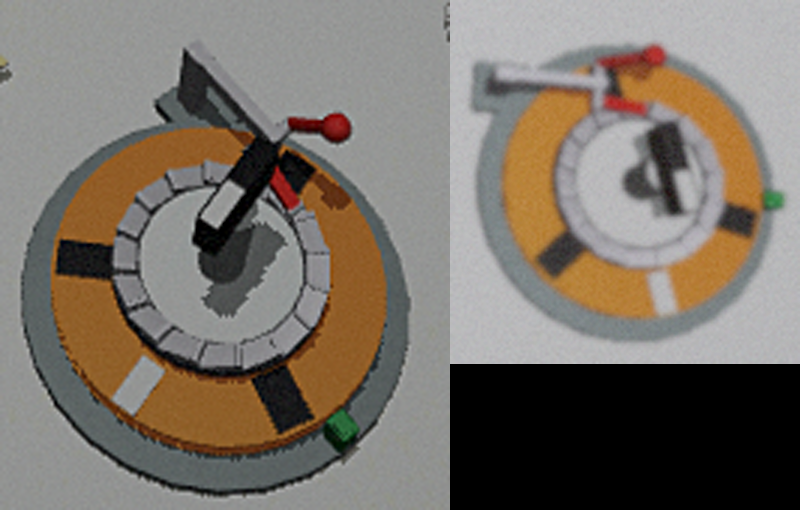

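```bash
cat > h.py <<'E'
import numpy as np
from plant import eyes
def P(n,c=None):
    c=c or eyes.get_calibration(n);R=np.array(c['orientation'])@np.diag([1,-1,-1]);K=np.array(c['intrinsics'])
    return K@np.c_[R.T,-R.T@c['xyz']]
def tri(l):
    A=np.concatenate([[u*M[2]-M[0],v*M[2]-M[1]] for M,(u,v) in l]);s=np.linalg.svd(A)[2][-1];return s[:3]/s[3]
def proj(M,p):
    q=M@np.r_[p,1];return q[:2]/q[2]
def atz(M,uv,z):
    A=np.array([uv[0]*M[2]-M[0],uv[1]*M[2]-M[1]]);return np.r_[np.linalg.solve(A[:,:2],-A[:,2]*z-A[:,3]),z]
E
python3 - <<'E'
from h import *
S,T=P('side'),P('top')
for n,a,b in [('ball',(373,282.3),(393.2,219.6)),('bar',(339.3,303.3),(399.3,259.6)),('green',(374,383.3),(435.4,271.4)),('ptr',(306,368.3),(395.7,304.6)),('pinend',(355.5,281),(374.5,224.3))]:
    X=tri([(S,a),(T,b)]);print(n,X.round(4),(proj(S,X)-a).round(1),(proj(T,X)-b).round(1))
# rim centre from base ellipse top view extents x 476..~775 , y 45..340 in crop
print(atz(T,(320+172/2.8,200+193/2.8),0.01), atz(S,(260+215/3,240+308/3),0.01))
E
```

```text
ball [ 0.5736 -0.1909  0.0984] [-0.4  0.2] [ 0.2 -0.5]
bar [ 0.4977 -0.1893  0.1246] [-0.4  0.1] [ 0.2 -0.4]
green [ 0.4877 -0.2877  0.0251] [-0.  0.] [ 0. -0.]
ptr [ 0.4244 -0.2058  0.0304] [-0.2  0.1] [ 0.1 -0.2]
pinend [ 0.57   -0.1633  0.0698] [-0.1  0. ] [ 0.1 -0.1]
[ 0.49273557 -0.18736431  0.01      ] [ 0.48966527 -0.19812839  0.01      ]
```

Call:
apply_moves(
  deltas=[
    {"delta_pos": [-0.045,0,-0.039],"spin": 9.5},
    {"delta_pos": [-0.038,0,-0.046],"spin": 9.5},
    {"delta_pos": [-0.03,0,-0.051],"spin": 9.5},
    {"delta_pos": [-0.021,0,-0.056],"spin": 9.5},
    {"delta_pos": [-0.012,0,-0.058],"spin": 9.5},
    {"delta_pos": [-0.002,0,-0.0595],"spin": 9.5},
    {"delta_pos": [0.008,0,-0.059],"spin": 9.5},
    {"delta_pos": [0.0175,0,-0.057],"spin": 9.5},
  ],
  jaw=1,
  squeeze=40,
)

```text
t: 1.1
ee_pos: [0.3591, 0.1686, 0.2489]
ee_rot: [[1.0, -0.002, 0.028], [-0.028, -0.007, 1.0], [-0.001, -1.0, -0.007]]
force: [0.6, 0.3, 0.3]
finger_gap: -0.0001
```

```bash
python3 - <<'E'
from h import *
from plant import arm
S,T=P('side'),P('top')
for n,a,b in [('plate far corner',(323.3,254),(334.3,226))]:
    print(n,tri([(S,a),(T,b)]))
o=arm.get_obs();R=o['ee_rot'];p=o['ee_pos'];print(o['t'],p,np.degrees(np.arctan2(R[1,0],R[0,0])),o['joint_positions'],o['finger_gap'])
d=np.array([0.582,-0.245,0.25])-p;print(R.T@d, np.hypot(*d[:2]),np.degrees(np.arctan2(d[1],d[0])))
E
```

```text
plate far corner [ 0.56863814 -0.08945515  0.06324214]
1.1 [0.35906516 0.16863622 0.24892327] -1.6055249348445388 [ 14.60690976 -30.87321054 121.04836195  -0.34834621  90.00603416
  16.21269097] -7.870163007010373e-05
[ 0.23443494  0.00134631 -0.40722779] 0.469888144982307 -61.67695132101075
```

Call:
apply_moves(
  deltas=[
    {"delta_pos": [0.029,0,-0.051],"spin": 9.4},
    {"delta_pos": [0.037,0,-0.0455],"spin": 9.4},
    {"delta_pos": [0.044,0,-0.039],"spin": 9.4},
    {"delta_pos": [0.05,0,-0.031],"spin": 9.4},
    {"delta_pos": [0.054,0,-0.0225],"spin": 9.4},
    {"delta_pos": [0.057,0,-0.013],"spin": 9.4},
    {"delta_pos": [0.0585,0,-0.004],"spin": 9.4},
    {"delta_pos": [0.0585,0,0.006],"spin": 9.4},
  ],
)

```text
t: 2.1
ee_pos: [0.5751, -0.265, 0.2483]
ee_rot: [[0.181, -0.001, 0.983], [-0.983, -0.003, 0.181], [0.003, -1.0, -0.002]]
force: [1.1, 0.3, 0.5]
finger_gap: -0.0001
```

```bash
python3 - <<'E'
from h import *
from plant import arm
import cv2
o=arm.get_obs();R=o['ee_rot'];p=o['ee_pos'];print(o['t'],p,np.degrees(np.arctan2(R[1,0],R[0,0])),o['joint_positions'])
c=eyes.get_calibration('wrist');M=P('wrist',c)
im=eyes.snapshot('wrist')
for X in [(0.5736,-.1909,.095),(.4955,-.19,.122),(.4877,-.2877,.025)]: print(proj(M,np.array(X)))
np.save('Mw.npy',M);cv2.imwrite('pics/w1.png',im)
E
```

```text
2.1 [ 0.57506525 -0.2649587   0.24828189] -79.57166024985067 [-31.3829894    4.27127516  91.58546731  -0.20756425  84.09736317
  48.21010024]
[196.91434937 188.06422716]
[178.22803258 277.6308711 ]
[281.75681095 258.62031   ]
```

View pics/w1.png

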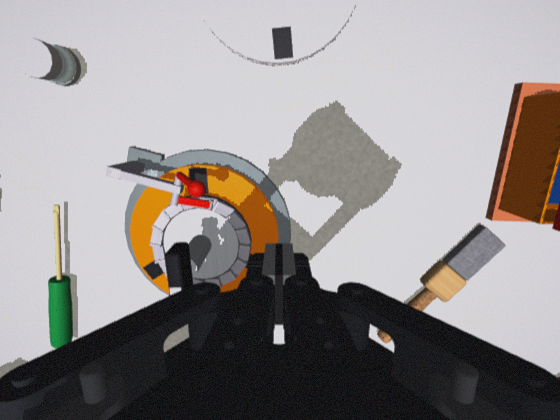

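Call:
apply_moves(
  deltas=[
    {"delta_pos": [0.0,0.045,0.002],"spin": 0},
    {"delta_pos": [0,0.045,0.001],"spin": 0},
    {"delta_pos": [0,0.044,0.001],"spin": 0},
    {"delta_pos": [-0.016,0.001,0.003],"spin": 0},
    {"delta_pos": [-0.016,0,0.003],"spin": 0},
    {"delta_pos": [-0.016,0,0.003],"spin": 0},
    {"delta_pos": [-0.016,0,0.003],"spin": 0},
    {"delta_pos": [-0.016,0,0.003],"spin": 0},
  ],
)

```text
t: 3.15
ee_pos: [0.5866, -0.1903, 0.1147]
ee_rot: [[0.17, 0.011, 0.985], [-0.985, -0.014, 0.17], [0.016, -1.0, 0.008]]
force: [0.1, -0.2, 0.7]
finger_gap: 0.0
```

```bash
python3 - <<'E'
from plant import eyes
import cv2
a=eyes.snapshot('side')[200:410,240:420]
cv2.imwrite('pics/s2.png',cv2.resize(a,(514,600),interpolation=2))
E
```

```text
(no output)
```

View pics/s2.png

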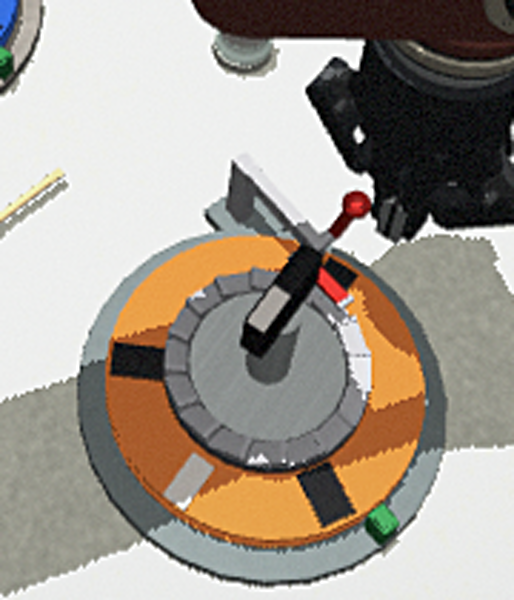

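Call:
apply_moves(
  deltas=[
    {"delta_pos": [-0.009,0,-0.001],"spin": 0},
    {"delta_pos": [-0.009,0,-0.001],"spin": 0},
    {"delta_pos": [-0.01,0,-0.001],"spin": 0},
    {"delta_pos": [-0.01,0,-0.001],"spin": 0},
    {"delta_pos": [-0.008,0,0],"spin": 0},
    {"delta_pos": [0,0,0],"spin": 0},
    {"delta_pos": [0.015,-0.02,0],"spin": 0},
    {"delta_pos": [0.0,-0.05,0],"spin": 0},
  ],
  jaw=1,
)

```text
t: 4.2
ee_pos: [0.5741, -0.1608, 0.1851]
ee_rot: [[0.171, 0.008, 0.985], [-0.985, -0.029, 0.172], [0.03, -1.0, 0.002]]
force: [0.7, -0.8, -0.2]
finger_gap: 0.0001
```

```bash
python3 - <<'E'
from plant import eyes
import cv2
a=eyes.snapshot('side')[200:410,240:420]
cv2.imwrite('pics/s3.png',cv2.resize(a,(514,600),interpolation=2))
E
```

```text
(no output)
```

View pics/s3.png

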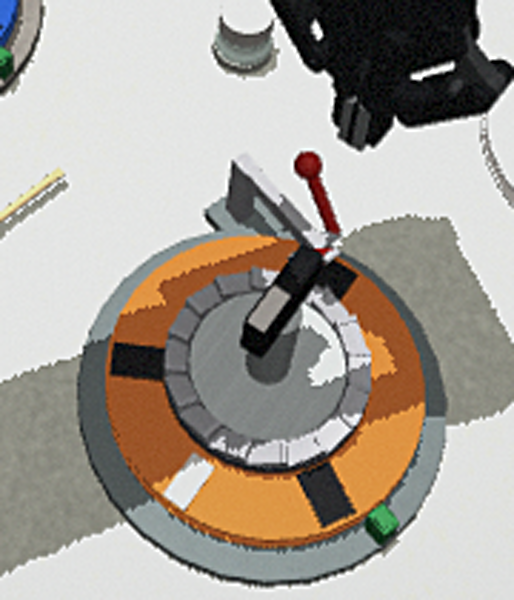

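Call:
apply_moves(
  deltas=[
    {"delta_pos": [0.005,0,-0.027],"spin": -2.5},
    {"delta_pos": [0.005,0,-0.027],"spin": 0},
    {"delta_pos": [0.005,0,-0.027],"spin": 0},
    {"delta_pos": [0,0,0],"spin": 0},
    {"delta_pos": [0,0,0],"spin": 0},
    {"delta_pos": [0,0,0],"spin": 0},
    {"delta_pos": [0,0,0],"spin": 0},
    {"delta_pos": [0,0,0],"spin": 0},
  ],
  jaw=0.45,
)

```text
t: 5.25
ee_pos: [0.5051, -0.1954, 0.2035]
ee_rot: [[0.217, 0.033, 0.976], [-0.975, -0.037, 0.218], [0.043, -0.999, 0.025]]
force: [0.2, 0.1, 0.0]
finger_gap: 0.047
```

```bash
python3 - <<'E'
from h import *
from plant import arm
import cv2
S=P('side');print('thrown ball pred',proj(S,np.array([.571,-.133,.095])))
o=arm.get_obs();R=o['ee_rot'];p=o['ee_pos'];print(o['t'],p,np.degrees(np.arctan2(R[1,0],R[0,0])),R[2],o['joint_positions'],o['finger_gap'])
print('to go (tool)',R.T@(np.array([.496,-.190,.125])-p))
M=P('wrist');print([proj(M,np.array([.496-.0273*s,-.19-.006*s,.136])) for s in (-1,0,1)])
a=eyes.snapshot('wrist')
cv2.imwrite('pics/w2.png',a)
E
```

```text
thrown ball pred [344.12707072 260.21378936]
5.25 [ 0.50514702 -0.19542048  0.2034644 ] -77.47592388553466 [ 0.04320209 -0.99876328  0.0246066 ] [-28.57378745  -7.98031557 107.92838576  -0.96047212  77.36222101
  49.05977535] 0.04700374741852091
to go (tool) [-0.01065807  0.07786218 -0.00967459]
[array([260.54293711, 203.99839056]), array([260.92401324, 245.15975959]), array([261.28098592, 283.7176302 ])]
```

View pics/w2.png

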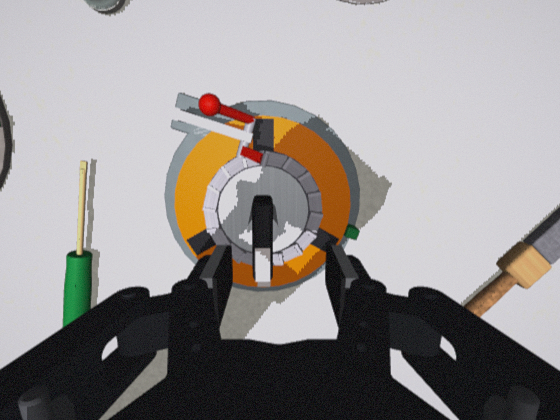

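Call:
apply_moves(
  deltas=[
    {"delta_pos": [-0.006,0.012,-0.005],"spin": 0},
    {"delta_pos": [-0.005,0.013,-0.004],"spin": 0},
    {"delta_pos": [0,0.018,0],"spin": 0},
    {"delta_pos": [0,0.018,0],"spin": 0},
    {"delta_pos": [0,0.016,0],"spin": 0},
    {"delta_pos": [0,0,0],"spin": 0},
    {"delta_pos": [0,0,0],"spin": 0},
    {"delta_pos": [0,0,0],"spin": 0},
  ],
)

```text
t: 6.3
ee_pos: [0.4949, -0.1884, 0.1184]
ee_rot: [[0.217, 0.03, 0.976], [-0.975, -0.035, 0.218], [0.041, -0.999, 0.022]]
force: [0.3, -0.6, -1.0]
finger_gap: 0.047
```

Call:
apply_moves(
  deltas=[
    {"delta_pos": [0,-0.004,0.001],"spin": 0},
    {"delta_pos": [0,0,0],"spin": 0},
    {"delta_pos": [0,0,0],"spin": 0},
    {"delta_pos": [0,0,0],"spin": 0},
    {"delta_pos": [0,0,0],"spin": -3},
    {"delta_pos": [0,0,0],"spin": -5},
    {"delta_pos": [0,0,0],"spin": -6},
    {"delta_pos": [0,0,0],"spin": -6},
  ],
  jaw=1,
  squeeze=30,
)

```text
t: 7.3
ee_pos: [0.4965, -0.1881, 0.1243]
ee_rot: [[0.546, 0.033, 0.837], [-0.836, -0.035, 0.547], [0.048, -0.999, 0.008]]
force: [0.1, 0.8, -0.7]
finger_gap: 0.0215
```

Call:
apply_moves(
  deltas=[
    {"delta_pos": [0,0,0]},
    {"delta_pos": [0,0,0]},
    {"delta_pos": [0,0,0]},
    {"delta_pos": [0,0,0]},
    {"delta_pos": [0,0,0]},
    {"delta_pos": [0,0,0]},
    {"delta_pos": [0,0,0]},
    {"delta_pos": [0,0,0]},
  ],
)

```text
validation failed for argument at $.de...
```

```bash
python3 - <<'E'
from h import *
from plant import arm
import cv2
o=arm.get_obs();R=o['ee_rot'];print(o['t'],o['ee_pos'],np.degrees(np.arctan2(R[1,0],R[0,0])),o['joint_positions'],o['finger_gap'],o['force'],o['ft_torque'])
a=cv2.resize(eyes.snapshot('side')[200:410,240:420],(386,450),interpolation=2)
b=cv2.resize(cv2.convertScaleAbs(eyes.snapshot('top')[200:330,320:445],alpha=1.5),(400,416),interpolation=2)
out=np.zeros((450,786,3),np.uint8);out[:,:386]=a;out[:416,386:]=b
cv2.imwrite('pics/s4.png',out)
E
```

```text
7.3 [ 0.49647172 -0.18813966  0.12429081] -56.87128484750815 [-28.34771524  -4.69713639 112.90449425  -0.96246339  69.18527861
  28.83428916] 0.02154323464229405 [ 0.07872781  0.83173797 -0.65272658] [ 0.09374089  0.09177875 -0.14572286]
```

View pics/s4.png

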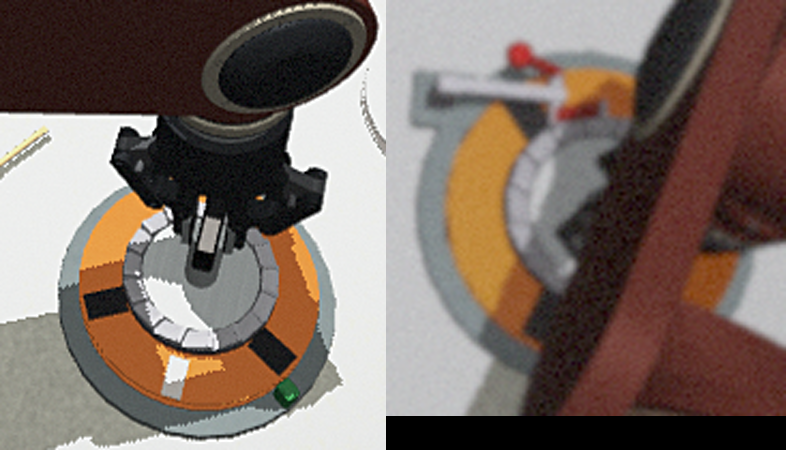

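Call:
apply_moves(
  deltas=[
    {"delta_pos": [0,0,0],"spin": 0},
    {"delta_pos": [0,0,0],"spin": 0},
    {"delta_pos": [0,0,0],"spin": 0},
    {"delta_pos": [0,0,0],"spin": 0},
    {"delta_pos": [0,0,0],"spin": 0},
    {"delta_pos": [0,0,0],"spin": 0},
    {"delta_pos": [0,0,0],"spin": 0},
    {"delta_pos": [0,0,0],"spin": 0},
  ],
)

```text
t: 8.4
ee_pos: [0.4965, -0.1881, 0.1243]
ee_rot: [[0.54, 0.033, 0.841], [-0.84, -0.036, 0.541], [0.048, -0.999, 0.008]]
force: [-0.4, -0.2, 0.6]
finger_gap: 0.0217
```

```bash
cat >> h.py <<'E'
import cv2
def knob(tag):
    from plant import arm
    o=arm.get_obs();R=o['ee_rot'];print(o['t'],o['ee_pos'],'az',np.degrees(np.arctan2(R[1,0],R[0,0])),'j6',o['joint_positions'][5],o['finger_gap'])
    im=eyes.snapshot('side');S=P('side');cv2.imwrite(f'pics/{tag}.png',im)
    # polar unwrap of the reel's pointer ring (r 60..88, z .03) about the axis, side camera
    az=np.radians(np.arange(-200,20));C=np.array([.495,-.190])
    best=[]
    for a in az:
        pts=[proj(S,np.r_[C+r*np.array([np.cos(a),np.sin(a)]),.030]) for r in np.linspace(.066,.082,6)]
        m=np.array([pts],np.float32);v=cv2.remap(im,m[...,0],m[...,1],1)[0].astype(float)
        best.append([v.mean(0).max()-v.mean(0).min(),v.mean()])
    return np.degrees(az),np.array(best)
E
python3 - <<'E'
from h import *
az,b=knob('s5')
for i in range(0,len(az)):
    if b[i,0]<25 : print(round(az[i]),b[i].round(),end=' ; ')
E
```

```text
8.4 [ 0.49646765 -0.18811632  0.12428649] az -57.257811093576 j6 29.231961262851225 0.021654652743529092
-151 [  5. 216.] ; -150 [  2. 213.] ; -149 [  3. 209.] ; -148 [  6. 196.] ; -147 [  5. 197.] ; -146 [  4. 196.] ; -145 [  5. 190.] ; -144 [  2. 199.] ; -143 [  1. 192.] ; -93 [11. 31.] ; -92 [ 7. 22.] ; -91 [ 5. 24.] ; -90 [ 2. 27.] ; -89 [ 1. 26.] ; -88 [ 1. 27.] ; -87 [ 2. 25.] ; -86 [ 2. 24.] ; -85 [ 3. 25.] ; -84 [ 2. 25.] ; -83 [ 2. 26.] ; -82 [ 2. 26.] ; -81 [ 6. 23.] ; -80 [ 2. 24.] ; -7 [20. 35.] ; -6 [23. 30.] ; -5 [14. 26.] ; -4 [ 5. 22.] ; -3 [ 2. 20.] ; -2 [ 2. 19.] ; -1 [ 1. 20.] ; 0 [ 0. 23.] ; 1 [ 2. 23.] ; 2 [ 2. 26.] ; 3 [ 2. 26.] ; 4 [ 2. 21.] ; 5 [ 2. 22.] ; 6 [ 2. 23.] ; 7 [ 4. 23.] ; 8 [ 3. 21.] ; 9 [ 4. 22.] ; 10 [ 5. 23.] ; 11 [ 4. 22.] ; 12 [ 4. 24.] ; 13 [ 3. 22.] ; 14 [ 3. 19.] ; 15 [ 2. 18.] ; 16 [ 2. 18.] ; 17 [ 0. 15.] ; 18 [ 1. 16.] ; 19 [ 2. 17.] ;
```

Call:
apply_moves(
  deltas=[
    {"delta_pos": [0,0,0],"spin": -5},
    {"delta_pos": [0,0,0],"spin": -8},
    {"delta_pos": [0,0,0],"spin": -9},
    {"delta_pos": [0,0,0],"spin": -9},
    {"delta_pos": [0,0,0],"spin": -9},
    {"delta_pos": [0,0,0],"spin": -8},
    {"delta_pos": [0,0,0],"spin": -5},
    {"delta_pos": [0,0,0],"spin": 0},
  ],
)

```text
t: 9.45
ee_pos: [0.4961, -0.188, 0.1243]
ee_rot: [[0.998, 0.032, 0.048], [-0.047, -0.034, 0.998], [0.033, -0.999, -0.033]]
force: [-0.6, 0.1, 0.7]
finger_gap: 0.0216
```

```bash
python3 - <<'E'
from h import *
az,b=knob('s6')
print([az[i] for i in range(len(az)) if b[i,0]<25 and b[i,1]>120])
im=cv2.imread('pics/s6.png');S=P('side')
hsv=cv2.cvtColor(im,cv2.COLOR_BGR2HSV);m=cv2.inRange(hsv,(45,100,30),(85,255,255))[340:,340:];ys,xs=np.nonzero(m)
g=atz(S,(xs.mean()+340,ys.mean()+340),.022);print(len(xs),g,np.degrees(np.arctan2(g[1]+.19,g[0]-.495)))
cv2.imwrite('pics/c6.png',cv2.resize(im[200:410,240:420],(514,600),interpolation=2))
E
```

```text
9.45 [ 0.49606846 -0.18795444  0.12425792] az -2.7025402543998047 j6 -25.32190789394576 0.02161273543693719
[np.float64(-96.00000000000001), np.float64(-95.0), np.float64(-94.0), np.float64(-93.0), np.float64(-92.0), np.float64(-91.0), np.float64(-90.0), np.float64(-89.0), np.float64(-88.0), np.float64(-87.0)]
103 [ 0.48818005 -0.28605825  0.022     ] -94.06107780607903
```

View pics/c6.png

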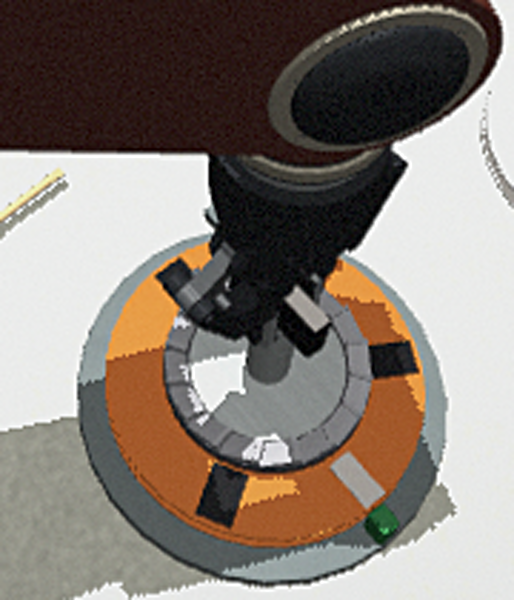

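Call:
apply_moves(
  deltas=[
    {"delta_pos": [0,0,0],"spin": 0},
    {"delta_pos": [0,0,0],"spin": 0},
    {"delta_pos": [0,0,0],"spin": 0},
    {"delta_pos": [0,0,0],"spin": 0},
    {"delta_pos": [0,-0.02,0],"spin": 0},
    {"delta_pos": [0,-0.04,0],"spin": 0},
    {"delta_pos": [0,-0.04,0],"spin": 0},
    {"delta_pos": [0,-0.02,0],"spin": 0},
  ],
  jaw=0.45,
)

```text
t: 10.5
ee_pos: [0.491, -0.1832, 0.2448]
ee_rot: [[0.998, 0.027, 0.051], [-0.05, -0.032, 0.998], [0.029, -0.999, -0.031]]
force: [-0.7, -0.5, -0.5]
finger_gap: 0.0472
```

Call:
apply_moves(
  deltas=[
    {"delta_pos": [0,0,-0.02],"spin": 0},
    {"delta_pos": [0,0,-0.04],"spin": 0},
    {"delta_pos": [0,0,-0.04],"spin": 0},
    {"delta_pos": [0,0,-0.04],"spin": 0},
    {"delta_pos": [0,0,-0.02],"spin": 0},
    {"delta_pos": [0,0,0],"spin": 0},
    {"delta_pos": [0,0,0],"spin": 0},
    {"delta_pos": [0,0,0],"spin": 0},
  ],
)

```text
t: 11.5
ee_pos: [0.4808, -0.3493, 0.2451]
ee_rot: [[0.998, 0.024, 0.051], [-0.05, -0.029, 0.998], [0.026, -0.999, -0.027]]
force: [-0.1, 0.3, 0.2]
finger_gap: 0.0467
```

```bash
python3 - <<'E'
from h import *
az,b=knob('s7')
print([az[i] for i in range(len(az)) if b[i,0]<25 and b[i,1]>120])
im=cv2.imread('pics/s7.png')
cv2.imwrite('pics/c7.png',cv2.resize(im[200:410,240:420],(514,600),interpolation=2))
E
```

```text
11.5 [ 0.48084843 -0.34931891  0.24510667] az -2.873105724394233 j6 -40.1373828486736 0.046709785522654916
[np.float64(-96.00000000000001), np.float64(-95.0), np.float64(-94.0), np.float64(-93.0), np.float64(-92.0), np.float64(-91.0), np.float64(-90.0), np.float64(-89.0), np.float64(-88.0), np.float64(-87.0)]
```

View pics/c7.png

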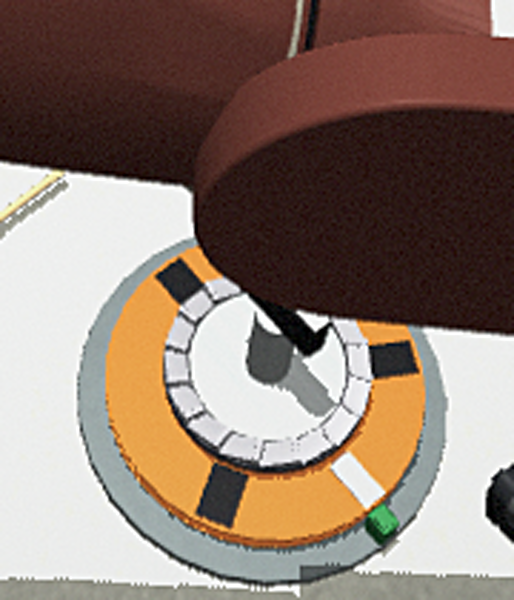

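The pointer meets the green mark at (380,520) and the knob is released. The arm hides the pawl here, so I'll check it in the top view by colour.

```bash
python3 - <<'E'
from h import *
im=eyes.snapshot('top');T=P('top')
h=cv2.cvtColor(im,cv2.COLOR_BGR2HSV);m=(cv2.inRange(h,(0,170,70),(4,255,255))|cv2.inRange(h,(174,170,70),(180,255,255)))[195:245,325:420]
n,_,s,c=cv2.connectedComponentsWithStats(m);print(s[1:,4],c[1:]+[325,195]);print('thrown',proj(T,np.array([.571,-.133,.095])),'down',proj(T,np.array([.5736,-.191,.095])))
E
```

```text
[22  1  1 21] [[361.59090909 217.13636364]
 [368.         220.        ]
 [371.         222.        ]
 [379.9047619  234.57142857]]
thrown [361.15546385 220.59056144] down [392.98594683 219.55753258]
```

The ball is at (361.6,217.1), which is the thrown-over place, so the pawl is still off. Handing in.

```bash
python3 -c "
from plant import hand_in
print(hand_in())"
```

```text
the job is handed in; nothing more can be done
None
```

The job is done and was handed in at about 12 s on the robot's clock, well inside the 38 s limit; no verdict was reported. I pushed the pawl's ball handle over with the closed fingers, gripped the knob, and turned it back about 75°. Then I let go and moved the arm clear.

**Pointer:** after release it reads about -91.5°, against about -94° for the green mark. That is roughly 2.5° (0.04 rad) off, within the 11° allowed.

**Pawl:** the arm hid it in the last side view, so I checked it in the top camera. The red ball is at (361.6, 217.1), within 4 pixels of its predicted thrown-over place and over 30 pixels from where it sits with the pawl down.

**Forces:** the readings at the end of each move stayed at about 1 N or less per axis.

**Disagreements:**
- While gripping the bar, the finger opening read 21.6 mm rather than the bar's 14 mm. I did not find out why, but the knob turned with the tool throughout.
- The tool stood about 2.7° off vertical during the turn, with no visible effect.

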